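Release the round box from the roller chute

TASK

One lane of the two-lane roller chute holds a flat round box and the other a flat square carton, each waiting behind a gate. Press down the pad of the rocking lever beside the round box's lane and keep it down until that box has slid through into the mail tray, then let the lever come back up so the gate drops shut again. Leave the square carton waiting behind its closed gate, do not touch the boxes or the gates themselves, and do not disturb the stamp, the ink pad, the letters or the tape dispenser.

Things in the scene. Friction and masses are not known exactly. Their poses are not given: they have to be found in the camera images.
- sorter: Fixed two-lane gravity roller chute, 225 mm wide, 189 mm high at its upper (robot) end. Origin on the table under it; x points downhill (level, away from the robot), y to the left lane, z up. Rollers slope down along x at 27 degrees. Lane centres at y = +55 (left) and -55 mm (right), walls 36 mm high. The levers run outside the outer walls (outer faces at y = +-113 mm).
- lever_left (a joint): Left lane's lever angle, rad: 0 at rest (gate shut), grows as the pad is pressed and the gate rises, stop at 0.45. A spring brings it back to 0 when let go; pressing takes about 4.5 N at first, 7 N at the stop. The box can pass from about 0.26 on.
- lever_right (a joint): The same for the right lane's lever.
- pad_left (a point): Centre of the top of the left lever's pad: grey plate 50 (along lane) x 66 x 8 mm on the lever's upper, robot-side end, outside the wall (sorter frame at rest: -65, +160, 206 mm). At rest it tips 13 degrees down to +x, at the stop 13 degrees the other way. Pressed to the stop its centre goes 43 mm down and 14 mm to -x, on an arc about the pivot. Nothing lies under it.
- pad_right (a point): The same on the right lever (y = -160 mm in the sorter frame).
- pivot_left (a point): Pivot of the left lever (axis along y of the sorter): sorter frame x = 21 mm, y = +127 mm, z = 153 mm. The pad's centre lies about 101 mm from it.
- pivot_right (a point): The same for the right lever (y = -127 mm).
- gate_left (a point): Left lane's gate: upright aluminium plate 98 mm wide, 50 mm high, 4 mm thick, carried across the lane by a thin rod at the lower end of the left lever; it moves with that lever. The point is the middle of the plate.
- gate_right (a point): The same for the right lane.
- round_box_mid (a point): Centre of the flat round cardboard box, 84 mm across, 36 mm high, about 0.2 kg; it lies on the rollers against the gate of either lane. When its gate opens it slides by itself, in about a second, into the fixed white mail tray under the chute's mouth (sorter frame x 155 to 375 mm, y +-135 mm, floor 5 mm thick, walls 90 mm high).
- square_carton_mid (a point): Centre of the flat square cardboard carton, 84 by 84 by 36 mm, about 0.2 kg; it lies against the gate of the other lane.
- stamp: Loose dark wooden hand stamp, 42 mm across, 82 mm high, standing on the table beside the chute; origin at the centre of its foot.
- letters: Loose pile of letters 220 by 110 by 40 mm on the table beside the chute; origin at the centre of its underside.
- tape: Loose black tape dispenser 140 by 55 by 88 mm on the table on the other side; origin at the centre of its underside.
- inkpad: Loose closed steel ink pad 50 x 70 x 17 mm on the table on the other side of the chute; origin at the centre of its underside.
There are look-alikes about, which are no part of the job. What is shaped like the part that bears round_box_mid but turquoise or yellow is not meant.

How it is judged:
By the outcome, as a careful person would: the job done as asked, in the order asked, and still so for the second after the job is handed in, with the robot touching nothing.
It also fails if it takes over 32 s, if anything falls off the work surface, if the arm or the gripper's body presses on something with over 40 N, if the wrist force passes 120 N, or if a joint passes its speed limit or range.

ROBOT

A 7-joint arm with a two-finger parallel gripper is mounted at the origin on the work surface. World frame = base frame: x ahead of the robot, y to its left, z up, the work surface at z = 0. Lengths are in m, angles in rad, forces in N, time in s.
With the tool pointing down it reaches from about 0.425 to 1.025 m from the base axis. Payload 9.4 kg.
Tool frame: the origin (TCP) lies at the very end of the fingers, on their centre line; the grasp point (between the pads) lies 19 mm behind it; z points along the fingers, x is the direction in which the jaws open and shut, and the axes are right-handed (so a half turn about z gives the same grasp; the last joint's range is limited). The gripper opens to 85 mm and grips with 20 to 120 N. Pads are 22 mm wide; open, the fingers measure 114 mm over their backs; the gripper's body (76 mm by 85 mm) begins 54 mm behind the grasp point. The pads swing forward as they close: fully open they stand 13 mm farther back than shut.
Start: joints at [-1.217, 0.599, -0.003, 1.599, 0.002, 0.943, -0.08], TCP at [0.303, 0.659, 0.231] pointing down, gripper open.
Joint ranges: [-2.57, 2.57], [-0.35, 1.97], [-1.29, 1.29], [0.11, 2.56], [-1.05, 4.19], [0.11, 1.86], [-2.63, 2.63]. Speed limits (rad/s): [2.22, 2.22, 3.01, 3.01, 3.14, 3.14, 3.14].

INTERFACE

Orientations are given as [roll, pitch, yaw] about the fixed x, y, z axes, in that order (R = Rz(yaw) Ry(pitch) Rx(roll)).
In Python, from workcell import env, imaging gives the robot as it stands.
- The arm moves only by the tool play_rows, never from a script. Its argument "targets" is a list of rows, each a list of 6 numbers: the shift along the world's x, y, z in mm, then the turn, a rotation vector about the world's x, y, z in degrees. In form: [[x, y, z, ax, ay, az], ...]. A call has 1 to 10 rows; each row shifts and turns the pose as measured when the row begins; what a row does not reach is not made up. A row lasts 1/12 s, in which the tool goes at most 41.7 mm and 7.16 degrees, less where a joint would pass 70% of its speed; a pose out of reach is approached as far as the arm can. A call with a gripper value outside its range is refused whole. "fingers" is the finger opening in mm, from 0 to 85.4, set as the call begins (left out, the last holds). The fingers move at their own pace and stop on an object; "grip_force" is the grip in N (left out, the last holds). Time passes only in rows, so rows that do not move let the fingers close. It gives the time, the measured TCP pose, the force and the opening at its end, in the units of the state.
- env.state(): the state, without advancing time (a new reading comes with each control period).
- imaging.grab_frame(name): name is "scene" or "top"; returns the picture (480x640x3 uint8, red, green, blue); there is no depth.
- imaging.camera_info(name): a dict with "vfov" (degrees; the focal length in pixels is half the picture's height over the tangent of half this angle, whatever the lens; pixels are square), "cx", "cy" (the principal point, pixels), "R" (3x3) and "t" (3): a world point X has camera coordinates R X + t. Camera axes: x right, y down, z forward; pixel columns grow to the right and rows downward; lengths in m; the calibration is good to about 2 mm. A picture is of the moment at which its call begins. camera_info takes no time and is no camera call.
- env.sign_off(): hands the job in, once; it reports no verdict.
The state is a dict: "t": time; "joint_positions": joint angles; "qd": joint speeds; "tau": joint torques, N m; "tool_pos": TCP position; "ee_rot": TCP orientation; "wrist_force": force on the tool from outside, world axes, zero at the start; "wrist_torque": the same for the moment, N m; "opening": finger opening in m.
Only numpy, scipy, OpenCV 4.12 (cv2) and the standard library are available. Lean on these libraries where they do the work, as an engineer would, in place of code of your own. Each camera call takes 0.05 s, during which the arm holds its last target. There are 200 camera calls.

## Working session

There is one attempt and no reset: what is moved stays moved. The work goes in short steps, Python scripts to look and compute and a tool call to move; the robot and the scene stay as the last step left them, time stands still between calls to the robot, and variables do not carry over. Pictures are saved under pics/ and viewed, about 8 in all and at most 12, crops included, and the job is handed in when it is done.

Besides the shell and the picture viewer there is one more tool, called in YAML: its name, and indented under it one key for each argument. play_rows: Moves the arm, as the interface text tells. Its arguments: {"type":"object","properties":{"targets":{"type":"array"},"fingers":{"type":"number"},"grip_force":{"type":"number"}},"required":["targets"]}

```bash
mkdir -p pics
cat > h.py <<'E'
from workcell import env, imaging
import numpy as np, cv2
def cam(n):
    c=imaging.camera_info(n); f=240/np.tan(np.radians(c["vfov"])/2)
    return f,c["cx"],c["cy"],np.array(c["R"]),np.array(c["t"])
def proj(n,X):
    f,cx,cy,R,t=cam(n); p=np.atleast_2d(X)@R.T+t
    return np.c_[cx+f*p[:,0]/p[:,2],cy+f*p[:,1]/p[:,2]]
def ray(n,u,v):
    f,cx,cy,R,t=cam(n); d=R.T@np.array([(u-cx)/f,(v-cy)/f,1]); return -R.T@t,d/np.linalg.norm(d)
def tri(a,b):
    (o1,d1),(o2,d2)=ray("scene",*a),ray("top",*b)
    s=np.linalg.lstsq(np.c_[d1,-d2],o2-o1,rcond=None)[0]
    p,q=o1+s[0]*d1,o2+s[1]*d2
    return (p+q)/2,np.linalg.norm(p-q)
def snap(n,name): 
    im=imaging.grab_frame(n)[:,:,::-1]; cv2.imwrite(f"pics/{name}.png",im); return im
E
python3 - <<'E'
from h import *
snap("scene","s1");snap("top","t1")
for n in("scene","top"):print(imaging.camera_info(n))
print(env.state())
E
```

```text
{'vfov': 48.60309560938237, 'cx': 311.329210170527, 'cy': 238.30252127494552, 'R': array([[ 0.37251512,  0.92798237, -0.00901148],
       [ 0.61668985, -0.25478754, -0.7448335 ],
       [-0.69348836,  0.27190446, -0.66718952]]), 't': array([-0.23454401, -0.24766345,  1.98747985])}
{'vfov': 43.28420584620901, 'cx': 323.0901025922724, 'cy': 245.7089660010321, 'R': array([[-0.02418067, -0.99960146,  0.01456752],
       [-0.99195982,  0.02218006, -0.12459437],
       [ 0.12422161, -0.01746317, -0.99210082]]), 't': array([3.37522948e-04, 5.63031335e-01, 1.43452645e+00])}
{'t': 0.1, 'joint_positions': array([-1.21668256,  0.60007938, -0.00252391,  1.60007657,  0.0018205 ,
        0.94288917, -0.07978548]), 'qd': array([-5.76652169e-06, -3.38492681e-04, -4.06669416e-04, -1.39817858e-03,
       -5.82828641e-04, -1.90507944e-03, -2.48470274e-03]), 'tau': array([ 5.25550262e-03, -7.77996826e+01,  1.57002646e+00, -2.58626103e+01,
        1.26778049e-02,  5.49017714e-03,  9.38525375e-06]), 'tool_pos': array([0.30261471, 0.65834658, 0.23046932]), 'ee_rot': array([3.14143078e+00, 1.44192527e-03, 1.14005149e+00]), 'wrist_force': array([-0.73950241,  0.75220339,  0.19823465]), 'wrist_torque': array([-0.00369853, -0.00103243,  0.02749492]), 'opening': 0.0858314053549756}
```

View pics/s1.png

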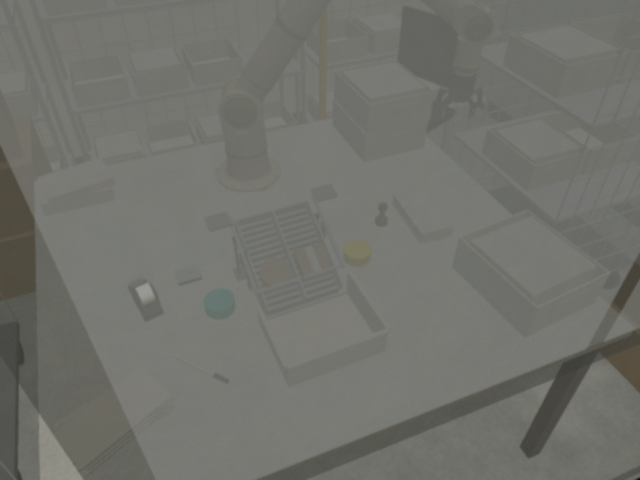

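View pics/t1.png

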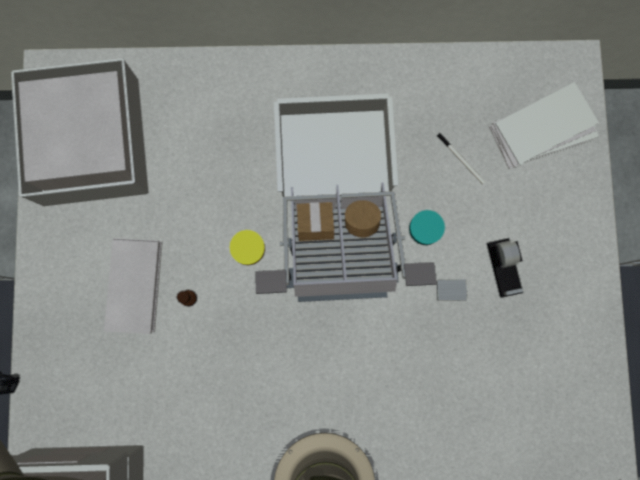

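The scene view is hazy and the top view is clear. There are three round candidates: a brown one in the lane at top (362,218), a turquoise one at (427,227) and a yellow one at (247,247), both on the table. The brown one fits, because it lies on the rollers of the right lane (-y). The square carton with the white strip is at (315,221). The right pad should be at top (420,274) and scene (217,221). I'll confirm with an enlarged crop.

Run:
```python
from h import *
s=cv2.imread("pics/s1.png")[170:370,180:400]; t=cv2.imread("pics/t1.png")[180:310,240:480]
s=cv2.normalize(s,None,0,255,cv2.NORM_MINMAX); s=cv2.convertScaleAbs(s,alpha=1.6,beta=-60)
S=cv2.resize(s,None,fx=3,fy=3,interpolation=3); 
T=cv2.resize(t,None,fx=3.3,fy=3.3,interpolation=3)
cv2.imwrite("pics/s2.png",S[:600]);cv2.imwrite("pics/t2.png",T)
```

```text
(no output)
```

View pics/s2.png

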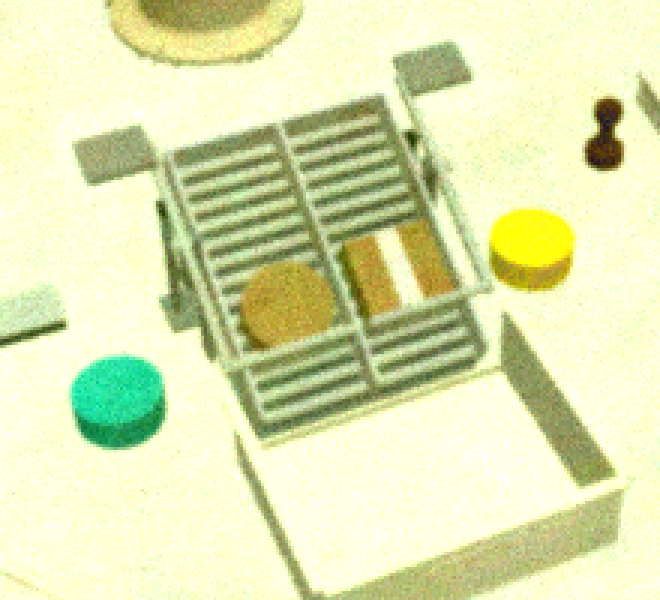

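View pics/t2.png

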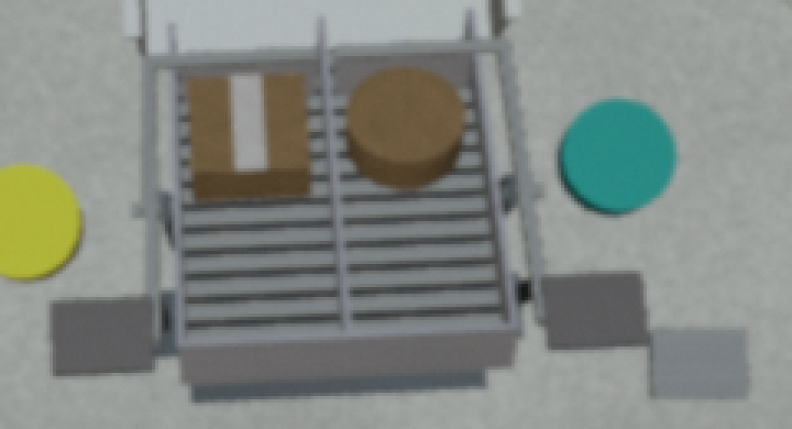

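Both crops agree. The brown round box sits in the right lane, on the -y side, with its gate shut. The carton with the strip is in the left lane. The right pad's centre is at scene (218.7,221.3) and top (420.0,273.9), and the left pad's is at scene (324,192) and top (271.5,281.8). The steel plate at top (452,290) is the ink pad on the table, not a lever pad.

Run:
```python
from h import *
R,eR=tri((218.7,221.3),(420.0,273.9)); L,eL=tri((324,192),(271.5,281.8))
print("padR",R,eR,"padL",L,eL)
d=L-R; print(np.linalg.norm(d)); yaw=np.arctan2(-d[0],d[1]); print("yaw deg",np.degrees(yaw))
c,s=np.cos(yaw),np.sin(yaw); Rz=np.array([[c,-s],[s,c]])
o=(L+R)[:2]/2-Rz@[-.065,0]; print("origin",o)
W=lambda p:np.r_[o+Rz@p[:2],p[2]]
for n,p in dict(pivotR=(.021,-.127,.153),padRrest=(-.065,-.16,.206),padRstop=(-.079,-.16,.163)).items():
    w=W(np.array(p)); print(n,w,proj("scene",w)[0],proj("top",w)[0])
o2,d2=ray("top",452,290); print("ink",o2+d2*(.017-o2[2])/d2[2])
```

```text
padR [ 0.47723219 -0.21450786  0.19904823] 0.004405663871886094 padL [0.46776205 0.10439839 0.20089926] 0.004732129649111848
0.31905220547020674
yaw deg 1.7009372882844083
origin [ 0.53746848 -0.05312536]
pivotR [ 0.56222891 -0.17944607  0.153     ] [240.42090445 249.62486094] [398.20032133 237.80280259]
padRrest [ 0.47724633 -0.21498423  0.206     ] [217.40206784 219.37634682] [419.76953685 273.39298194]
padRstop [ 0.4632525  -0.21539979  0.163     ] [217.95307945 228.19406739] [416.86127389 281.26212455]
ink [ 0.44899372 -0.32563112  0.017     ]
```

The measurements hold up: the pad spacing is 319 mm against 320 given, and the heights are about 200 mm against 206. The right pad's centre is at about (0.477, -0.215, 0.20). I'll close the fingers and travel over, raised.

play_rows:
  targets:
    - [14,-28,24,0,0,0]
    - [14,-28,24,0,0,0]
    - [14,-30,22,0,0,0]
    - [14,-30,22,0,0,0]
    - [18,-36,6,0,0,0]
    - [18,-36,6,0,0,0]
    - [18,-36,0,0,0,0]
    - [18,-36,0,0,0,0]
    - [18,-36,0,0,0,0]
    - [18,-36,0,0,0,0]
  fingers: 0
  grip_force: 40

```text
t: 0.93
tool_pos: [0.4605, 0.3201, 0.3324]
ee_rot: [-3.137, 0.008, 1.158]
wrist_force: [1.0, 0.9, 0.3]
opening: 0.0004
```

```bash
python3 -c "
from h import *
s=env.state();print(s['t'],s['joint_positions'].round(3),s['tool_pos'].round(4),s['ee_rot'].round(3),s['wrist_force'].round(1),s['opening'])"
```

```text
0.9333 [-0.745  0.299  0.049  1.854 -0.017  0.998  0.469] [0.4605 0.3201 0.3324] [-3.137  0.008  1.158] [1.  0.9 0.3] 0.00039775392768266353
```

play_rows:
  targets:
    - [10,-38,0,0,0,0]
    - [10,-38,0,0,0,0]
    - [6,-39,0,0,0,0]
    - [4,-40,0,0,0,0]
    - [0,-40,0,0,0,0]
    - [0,-40,0,0,0,0]
    - [0,-40,0,0,0,0]
    - [0,-40,0,0,0,0]
    - [-3,-40,0,0,0,0]
    - [-5,-40,0,0,0,0]

```text
t: 1.77
tool_pos: [0.4831, -0.0919, 0.3311]
ee_rot: [-3.138, 0.008, 1.156]
wrist_force: [-0.1, -0.2, -0.4]
opening: -0.0
```

play_rows:
  targets:
    - [-4,-38,0,0,0,0]
    - [-4,-38,0,0,0,0]
    - [-4,-32,0,0,0,0]
    - [0,-20,-20,0,0,0]
    - [0,0,-35,0,0,0]
    - [0,0,-25,0,0,0]
    - [0,0,-10,0,0,0]
    - [0,0,0,0,0,0]

```text
t: 2.43
tool_pos: [0.4648, -0.2388, 0.239]
ee_rot: [3.14, 0.012, 1.139]
wrist_force: [-0.4, 0.5, -0.5]
opening: -0.0004
```

Run:
```python
from h import *
s=env.state();print(s['t'],s['joint_positions'].round(3),s['tool_pos'].round(4),s['wrist_force'].round(1))
print(proj("top",s['tool_pos']),proj("scene",s['tool_pos']))
a=snap("top","t3")[190:340,330:510]; b=snap("scene","s3")[150:300,150:330]
b=cv2.convertScaleAbs(cv2.normalize(b,None,0,255,cv2.NORM_MINMAX),alpha=1.4,beta=-50)
cv2.imwrite("pics/c3.png",cv2.resize(np.hstack([a,b]),None,fx=2.2,fy=2.2,interpolation=3))
```

```text
2.4333 [ 0.14   0.356  0.293  2.066 -0.133  0.737  1.653] [ 0.4648 -0.2388  0.239 ] [-0.4  0.5 -0.5]
[[434.1789159  277.82698666]] [[206.13700965 209.44810404]]
```

View pics/c3.png

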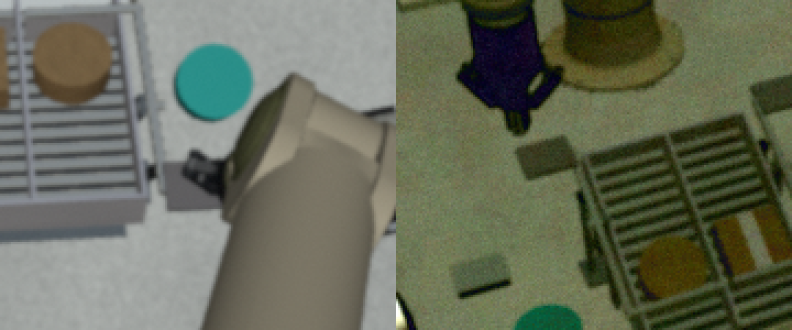

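The crop shows the closed fingertips just above and outside the right pad, with the tip at scene (205.5,209), matching its projection. I'll shift inward about 14 mm and descend to contact.

play_rows:
  targets:
    - [5,14,0,0,0,0]
    - [0,0,0,0,0,0]
    - [0,0,-15,0,0,0]
    - [0,0,-8,0,0,0]
    - [0,0,-4,0,0,0]
    - [0,0,0,0,0,0]

```text
t: 3.03
tool_pos: [0.4743, -0.2252, 0.219]
ee_rot: [3.128, 0.01, 1.143]
wrist_force: [-0.4, -0.8, -0.7]
opening: -0.0002
```

play_rows:
  targets:
    - [0,0,-6,0,0,0]
    - [0,0,-4,0,0,0]
    - [0,0,-4,0,0,0]
    - [0,0,-4,0,0,0]
    - [0,0,0,0,0,0]

```text
t: 3.45
tool_pos: [0.4737, -0.2264, 0.2016]
ee_rot: [3.127, 0.01, 1.141]
wrist_force: [-0.0, 0.1, 2.3]
opening: -0.0003
```

Contact at z ≈ 0.202. Now pressing about 36 mm down.

play_rows:
  targets:
    - [-1,0,-8,0,0,0]
    - [-1,0,-8,0,0,0]
    - [-2,0,-8,0,0,0]
    - [-2,0,-7,0,0,0]
    - [-1,0,-4,0,0,0]
    - [0,0,0,0,0,0]

```text
t: 3.95
tool_pos: [0.466, -0.2273, 0.1674]
ee_rot: [3.126, 0.009, 1.14]
wrist_force: [-1.8, 1.4, 8.5]
opening: -0.0004
```

Run:
```python
from h import *
s=env.state();print(s['t'],s['tool_pos'].round(4),s['wrist_force'].round(1))
a=snap("top","t4")[90:320,250:480]; b=snap("scene","s4")[170:400,180:410]
b=cv2.convertScaleAbs(cv2.normalize(b,None,0,255,cv2.NORM_MINMAX),alpha=1.4,beta=-50)
cv2.imwrite("pics/c4.png",cv2.resize(np.hstack([a,b]),None,fx=1.7,fy=1.7,interpolation=3))
```

```text
3.95 [ 0.466  -0.2273  0.1674] [-1.8  1.4  8.5]
```

View pics/c4.png

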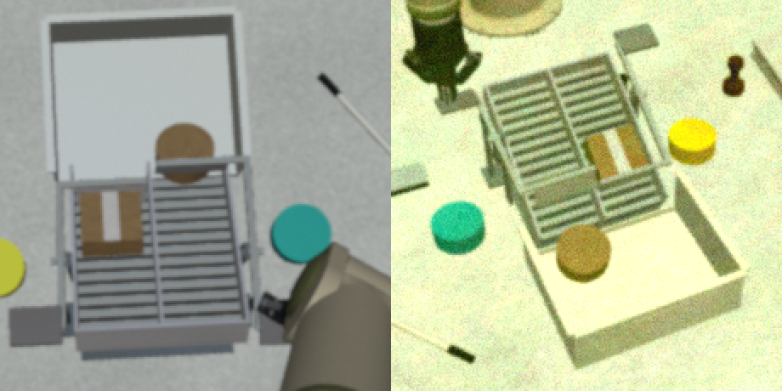

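The right gate is up and the round box is passing into the tray, at scene crop (583,252). The carton is still waiting. I'll hold the pad until the box is at rest.

play_rows:
  targets:
    - [0,0,0,0,0,0]
    - [0,0,0,0,0,0]
    - [0,0,0,0,0,0]
    - [0,0,0,0,0,0]
    - [0,0,0,0,0,0]
    - [0,0,0,0,0,0]
    - [0,0,0,0,0,0]
    - [0,0,0,0,0,0]
    - [0,0,0,0,0,0]
    - [0,0,0,0,0,0]

```text
t: 4.88
tool_pos: [0.4669, -0.2272, 0.172]
ee_rot: [3.122, 0.005, 1.139]
wrist_force: [-1.7, 1.1, 7.4]
opening: -0.0001
```

Run:
```python
from h import *
s=env.state();print(s['t'],s['tool_pos'].round(4),s['wrist_force'].round(1))
a=snap("top","t5")[90:320,250:480]; b=snap("scene","s5")[170:400,180:410]
b=cv2.convertScaleAbs(cv2.normalize(b,None,0,255,cv2.NORM_MINMAX),alpha=1.4,beta=-50)
cv2.imwrite("pics/c5.png",cv2.resize(np.hstack([a,b]),None,fx=1.7,fy=1.7,interpolation=3))
```

```text
4.8833 [ 0.4669 -0.2272  0.172 ] [-1.7  1.1  7.4]
```

View pics/c5.png

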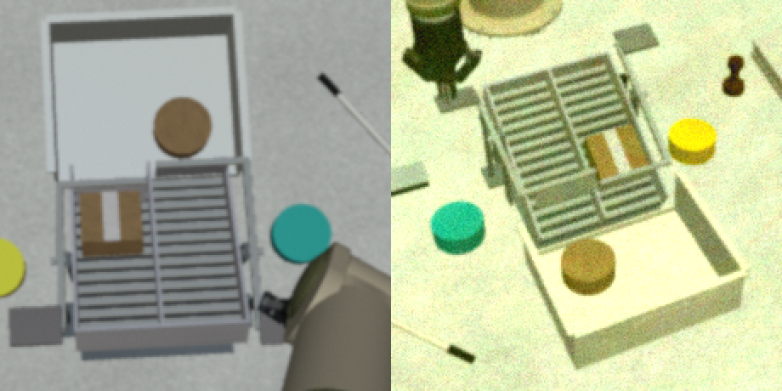

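The round box lies flat in the tray at top crop (183,127), clear of the gate. I'll let the lever rise gently, following the pad up, then move clear.

play_rows:
  targets:
    - [1,0,8,0,0,0]
    - [2,0,8,0,0,0]
    - [2,0,8,0,0,0]
    - [1,0,8,0,0,0]
    - [0,0,8,0,0,0]
    - [0,0,12,0,0,0]
    - [0,0,25,0,0,0]
    - [0,0,30,0,0,0]
    - [0,-30,10,0,0,0]
    - [0,0,0,0,0,0]

```text
t: 5.82
tool_pos: [0.4736, -0.2578, 0.2992]
ee_rot: [3.121, 0.006, 1.141]
wrist_force: [0.3, -1.0, 0.6]
opening: 0.0002
```

play_rows:
  targets:
    - [0,-20,0,0,0,0]
    - [0,0,0,0,0,0]
    - [0,0,0,0,0,0]
    - [0,0,0,0,0,0]
    - [0,0,0,0,0,0]
    - [0,0,0,0,0,0]

```text
t: 6.32
tool_pos: [0.4702, -0.279, 0.3008]
ee_rot: [3.124, 0.007, 1.138]
wrist_force: [0.3, 0.5, 0.4]
opening: 0.0003
```

Run:
```python
from h import *
s=env.state();print(s['t'],s['tool_pos'].round(4),s['wrist_force'].round(1),abs(s['qd']).max())
a=snap("top","t6")[90:320,250:480]; b=snap("scene","s6")[170:400,180:410]
b=cv2.convertScaleAbs(cv2.normalize(b,None,0,255,cv2.NORM_MINMAX),alpha=1.4,beta=-50)
cv2.imwrite("pics/c6.png",cv2.resize(np.hstack([a,b]),None,fx=1.7,fy=1.7,interpolation=3))
for n in "ts":
    d=cv2.absdiff(cv2.imread(f"pics/{n}1.png"),cv2.imread(f"pics/{n}6.png")).max(2)
    d=(cv2.GaussianBlur(d,(5,5),0)>18).astype(np.uint8); k,_,st,_=cv2.connectedComponentsWithStats(d)
    print(n,[tuple(map(int,x)) for x in st[1:] if x[4]>25])
```

```text
6.3167 [ 0.4702 -0.279   0.3008] [0.3 0.5 0.4] 0.008387886521123123
t [(339, 146, 37, 39, 1125), (344, 200, 38, 39, 1215), (351, 214, 209, 266, 23531), (0, 372, 22, 23, 419), (0, 451, 76, 29, 675), (310, 474, 31, 6, 141)]
s [(164, 143, 9, 5, 28), (167, 149, 29, 22, 360), (177, 169, 27, 18, 145)]
```

View pics/c6.png

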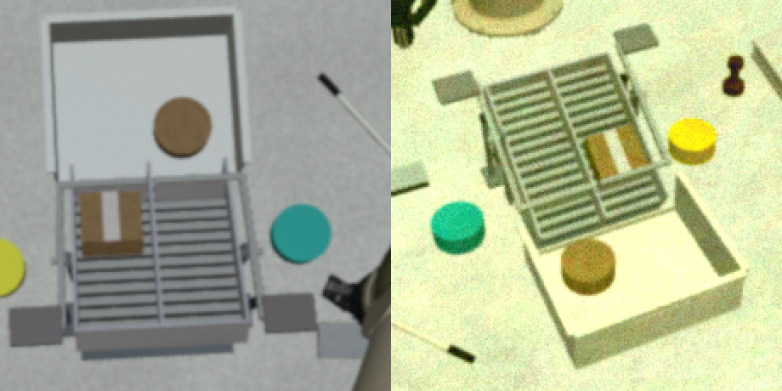

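The right lever is back up with its gate shut. The round box is in the tray and the carton is still waiting. Apart from the box itself, the image differences show only the arm, and the robot is clear and still.

```bash
python3 -c "
from workcell import env
print(env.sign_off())"
```

```text
the job is handed in; nothing more can be done
None
```

The round box is in the mail tray and its gate is shut again; I handed the job in at about 6.4 s of the 32 s allowed. The hand-in gives no verdict.

I pressed the right lever's pad with the closed fingertips, about 35 mm down at roughly 8.5 N. I held it until the box lay at rest in the tray, then let the lever rise and moved the arm clear.

**Last checks:**
- **Levers and gates:** the right lever is back at rest with its gate down. The left lever and the square carton had not moved.
- **Other things on the table:** comparing pictures from before and after showed only the box and the arm had changed. The arm hides part of the top view, and the scene camera is hazy, so its comparison is weak. The ink pad looked unmoved in the last picture.
- **Robot:** wrist force was about zero and the arm was still, about 10 cm above the pad.
- **Disagreements:** the measured pad height was 199–201 mm and contact came at about 202 mm, against 206 mm given. While I held the pad, the arm also crept up about 5 mm, but the gate stayed open.

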